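# Point out the shaker that lost its lid, then the lid that fits it

## Robot

A 6-joint arm with a two-finger parallel gripper is mounted at the origin on the work surface. World frame = base frame: x ahead of the robot, y to its left, z up, the work surface at z = 0. Lengths are in m, angles in rad, forces in N, time in s.
With the tool pointing down it reaches from about 0.35 to 0.775 m from the base axis. Payload 5.5 kg.
Tool frame: the origin (TCP) lies at the very end of the fingers, on their centre line; the grasp point (between the pads) lies 19 mm behind it; z points along the fingers, y is the line along which they close (so a half turn about z gives the same grasp; the last joint's range is limited). The gripper opens to 85 mm and grips with 20 to 120 N. Pads are 22 mm wide; open, the fingers measure 114 mm over their backs; the gripper's body (76 mm by 85 mm) begins 54 mm behind the grasp point. The pads swing forward as they close: fully open they stand 13 mm farther back than shut.
Start: joints at [-1.287, 0.313, 0.046, 1.304, 0, 1.431], TCP at [0.236, -0.524, 0.231] pointing down, gripper open.
Joint ranges: [-2.76, 2.76], [-0.86, 1.69], [-1.03, 1.26], [-2.2, 2.34], [-1.47, 1.5], [-3.14, 3.14]. Speed limits (rad/s): [2.57, 2.57, 3.14, 3.14, 3.14, 3.14].

## Interface

Orientations are given as a unit quaternion [w, x, y, z].
In Python, from workcell import env gives the robot as it stands. The module is installed in compiled form; this text tells all that it offers.
- The arm moves only by the tool jog_arm, never from a script. Its argument "rows" is a list of rows, each a list of 6 numbers: the shift along the world's x, y, z in units of 40 mm (1.0 is 40 mm), then the turn, a rotation vector about the world's x, y, z in units of 6 degrees (1.0 is 6 degrees). In form: [[x, y, z, wx, wy, wz], ...]. A call has 1 to 12 rows; each row is the pose to reach, as a shift and turn from the pose commanded when the call began; what a row does not reach only later rows make up. A row lasts 1/12 s, in which the tool goes at most 41.7 mm and 7.16 degrees, less where a joint would pass 70% of its speed; a pose out of reach is approached as far as the arm can. A call with a gripper value outside its range is refused whole. "jaw" is the gripper command: -1 is fully open, 1 is shut, values between are in proportion, set as the call begins (left out, the last holds). The fingers move at their own pace and stop on an object; "force" is the grip in N (left out, the last holds). Time passes only in rows, so rows that repeat a pose let the fingers close. It gives the time, the measured TCP pose, the force, the opening and the grip force at its end, in the units of the state.
- env.get_state(): the state, without advancing time (a new reading comes with each control period).
- env.read_camera(name): name is "scene" or "top" or "wrist"; returns a dict with "pixels" (420x560x3 uint8, red, green, blue), "mtx" (3x3 intrinsics, pixels), "k1" (the pictures are not rectified: a ray, as slopes to the right and down, at radius r is drawn at 1 + k1 r^2 times it, then the intrinsics apply), "cam_to_world" (4x4, takes a point from camera to world coordinates). Camera axes: x right, y up, looking along -z (the intrinsics and any distortion apply to the point x, -y, -z); pixel columns grow to the right and rows downward; lengths in m; the calibration is good to about 2 mm. A picture is of the moment at which its call begins. There is no depth.
- env.hand_in(): hands the job in; it is judged then, once.
The state is a dict: "clock": time; "joint_pos": joint angles; "qvel": joint speeds; "tau": joint torques, N m; "tcp_pos": TCP position; "orientation": TCP orientation; "wrist_force": force on the tool from outside, world axes, zero at the start; "ft_torque": the same for the moment, N m; "finger_gap": finger opening in m; "grip_force": force on a finger pad.
Only numpy, scipy, OpenCV 4.12 (cv2) and the standard library are available. Lean on these libraries where they do the work, as an engineer would, in place of code of your own. Each camera call takes 0.05 s, during which the arm holds its last target. There are 200 camera calls.

## Task

One of the three steel shakers on the turntable has lost its screw-top lid: with the fingers pointing down, point with the fingertips at that open shaker from two or three centimetres above the centre of its mouth and keep still there for two seconds. Then lift well clear and point the same way, two or three centimetres above its centre, at the one lid on the round wooden board that fits the shaker (the same as the lids on the other two), for at least two seconds, and finish there, still pointing at it. Touch and move nothing at all, and do not point at, or pass low over, any of the other shakers or lids.

Things in the scene. Friction and masses are not known exactly. Their poses are not given: they have to be found in the camera images.
- open_shaker_mouth (a point): centre of the open mouth, at rim height, of the stainless shaker without a lid: an upright open can, body 60 mm across and 80 mm high, then a neck 49 mm across up to 97 mm; walls 2.5 mm. It stands loose on the white ceramic turntable (280 mm across, top 40 mm above the table; it turns freely if pushed), so this point is 137 mm above the table. z up
- closed_shaker1_top (a point): top centre of a like shaker with its lid screwed on: 60 mm across, 105 mm high with the domed, perforated lid; loose on the turntable, top 145 mm above the table. z up
- closed_shaker2_top (a point): top centre of the other closed shaker, the same as the first. The three shakers stand in a triangle, about 145 mm apart, in any order
- shaker_lid_top (a point): top centre of the lid that fits the open shaker: stainless, 54 mm across, 23 mm high, domed with small holes, lying loose, top up, on a round wooden board (270 mm across, 12 mm thick); this point is 35 mm above the table. z up
- jar_lid_top (a point): top centre of a wide flat steel jar lid, 86 mm across, 15 mm high, no holes, loose on the board; top 27 mm above the table. z up
- bottle_cap_top (a point): top centre of a small flat steel bottle cap, 30 mm across, 19 mm high, no holes, loose on the board; top 31 mm above the table. z up. The three lids lie in a triangle, about 130 mm apart, in any order.
- turntable: white ceramic turntable plate under the shakers, 280 mm across, top 40 mm up, origin under its centre. Also about: a glass tumbler (72 mm across, 115 mm high) 0.32 to 0.35 m straight ahead of the robot; beyond, over 0.7 m ahead, a teal six-cup cupcake mould 34 mm high
- board: round wooden board under the lids, 270 mm across, 12 mm thick, origin under its centre. Beside it and the turntable, over 0.37 m to the side, a flat white cake lifter (right) and a wooden-handled spoon (left); kettle, toaster, bowl, canisters, cutlery tray, up to 0.22 m high, along the far edge and sides, over 0.77 m ahead or 0.37 m to the side

How it is judged:
By the outcome, as a careful person would: the job done as asked, in the order asked, and still so for the second after the job is handed in, with the robot touching nothing.
It also fails if it takes over 40 s, if anything falls off the work surface, if the arm or the gripper's body presses on something with over 40 N, if the wrist force passes 120 N, or if a joint passes its speed limit or range.

## Working session

There is one attempt and no reset: what is moved stays moved. The work goes in short steps, Python scripts to look and compute and a tool call to move; the robot and the scene stay as the last step left them, time stands still between calls to the robot, and variables do not carry over. Pictures are saved under pics/ and viewed, at most 10 in all, crops included, and the job is handed in when it is done.

Besides the shell and the picture viewer there is one more tool, called after "Request:" as name([rows], argument=value, ...), one row to a line, values as JSON. jog_arm: Moves the arm, as the interface text tells. Its arguments: {"type":"object","properties":{"rows":{"type":"array","items":{"type":"array","items":{"type":"number"}}},"jaw":{"type":"number"},"force":{"type":"number"}},"required":["rows"]}

```bash
mkdir -p pics; cat > h.py <<'E'
import numpy as np, cv2
from workcell import env
def snap(n,f):
    c=env.read_camera(n); cv2.imwrite('pics/'+f+'.png',cv2.cvtColor(c['pixels'],cv2.COLOR_RGB2BGR)); np.savez('pics/'+f+'.npz',**c); return c
def load(f): return dict(np.load('pics/'+f+'.npz'))
def cast(c,uv,z):
    d=cv2.undistortPoints(np.array([[uv]],float),c['mtx'],np.array([float(c['k1']),0,0,0]))[0,0]
    T=c['cam_to_world']; r=T[:3,:3]@np.array([d[0],-d[1],-1]); o=T[:3,3]
    return o+r*(z-o[2])/r[2]
def proj(c,p):
    T=c['cam_to_world']; q=T[:3,:3].T@(np.array(p)-T[:3,3]); x,y=q[0]/-q[2],-q[1]/-q[2]
    s=1+float(c['k1'])*(x*x+y*y); return (c['mtx']@[x*s,y*s,1])[:2]
E
python3 - <<'E'
from h import *
for n in ('top','scene'):
    c=snap(n,n+'0'); print(n,c['cam_to_world'].round(3).tolist(),c['k1'])
print(env.get_state())
E
```

```text
top [[0.021, 0.991, -0.13, 0.395], [-1.0, 0.019, -0.01, -0.002], [-0.007, 0.13, 0.991, 1.192], [0.0, 0.0, 0.0, 1.0]] -0.08932079131489613
scene [[-0.126, -0.779, 0.614, 1.138], [0.992, -0.089, 0.091, 0.074], [-0.016, 0.621, 0.784, 0.84], [0.0, 0.0, 0.0, 1.0]] -0.12372344636565707
{'clock': 0.1, 'joint_pos': array([-1.28657660e+00,  3.13949669e-01,  4.50800884e-02,  1.30359423e+00,
       -1.92298827e-06,  1.43121615e+00]), 'qvel': array([ 0.00058755, -0.00247195,  0.00133043, -0.00108252,  0.00190651,
        0.00167911]), 'tau': array([ 2.62962152e-03, -4.81723809e+01,  2.99245244e+01,  1.27861279e-02,
       -1.53228857e-04, -4.18499326e-06]), 'tcp_pos': array([ 0.23632678, -0.52368619,  0.23047906]), 'orientation': array([-8.31494853e-04,  9.77632745e-01,  2.10317666e-01, -6.12025903e-05]), 'wrist_force': array([-0.62880263,  0.41977985,  0.04179472]), 'ft_torque': array([0.01584572, 0.01189672, 0.01312473]), 'grip_force': 0.0, 'finger_gap': 0.0853369684996048}
```

View pics/top0.png

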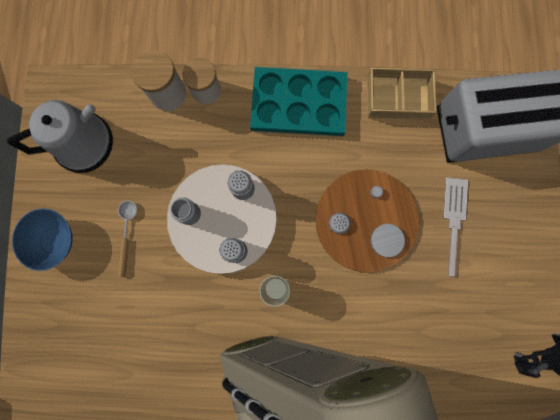

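View pics/scene0.png

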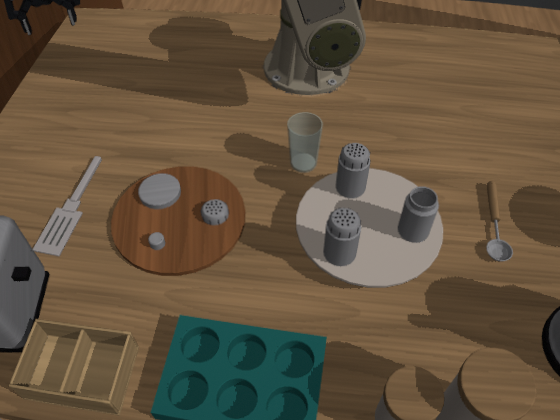

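The top view shows the open shaker's mouth near (183,211), with closed shakers at (240,184) and (232,249). On the board are the holed lid at (340,223), the jar lid at (388,240) and the cap at (377,192). The scene view agrees: the mouth is near (421,200) and the holed lid near (215,207).

```bash
python3 - <<'E'
from h import *
t,s=load('top0'),load('scene0')
for n,a,b,z in (('mouth',(183,210),(421,200),.137),('lid',(340,223),(215,206),.035)):
    print(n,cast(t,a,z).round(4),cast(s,b,z).round(4))
for n,a,z in (('cs1',(240,182),.145),('cs2',(232,247),.145),('jar',(388,240),.027),('cap',(377,191),.031),('glass',(275,290),.115)): print(n,cast(t,a,z).round(3))
def crop(c,u,v,w=28): 
    return cv2.resize(c['pixels'][v-w:v+w,u-w:u+w,::-1],(390,390),interpolation=cv2.INTER_CUBIC)
im=np.vstack([np.hstack([crop(t,183,210),crop(s,421,200)]),np.hstack([crop(t,340,223),crop(s,215,206)])])
for i in (0,1):
  for j in (0,1): cv2.drawMarker(im,(195+390*j,195+390*i),(0,0,255),0,30,1)
cv2.imwrite('pics/crops.png',cv2.resize(im,(600,600)))
E
```

```text
mouth [0.5212 0.2402 0.137 ] [0.5368 0.2421 0.137 ]
lid [ 0.5081 -0.1381  0.035 ] [ 0.511  -0.1348  0.035 ]
cs1 [0.589 0.108 0.145]
cs2 [0.437 0.121 0.145]
jar [ 0.468 -0.262  0.027]
cap [ 0.593 -0.234  0.031]
glass [0.341 0.022 0.115]
```

View pics/crops.png

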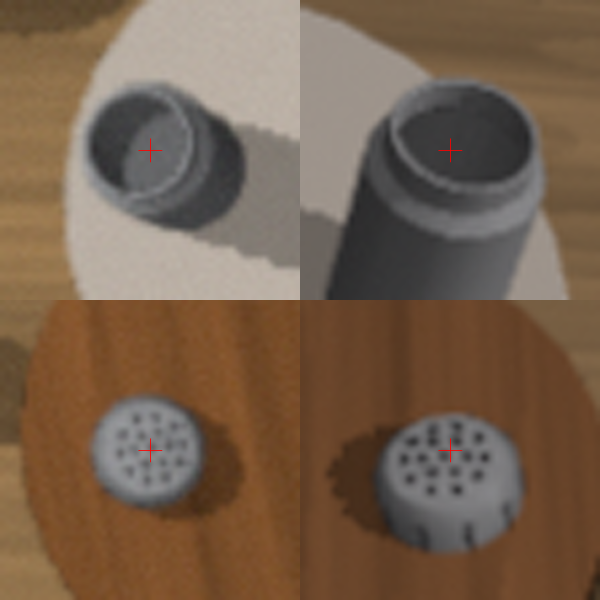

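The crops show the rim centre at about (181,208) in the top view and (423.5,197.2) in the scene view. The lid's hole pattern is centred at (340,223) in the top view and (214.3,207.5) in the scene view.

```bash
python3 - <<'E'
from h import *
t,s=load('top0'),load('scene0')
for n,a,b,z in (('mouth',(181,208.1),(423.5,197.2),.137),('lid',(340,223),(214.3,207.5),.035)):
    print(n,cast(t,a,z).round(4),cast(s,b,z).round(4))
E
```

```text
mouth [0.5256 0.2452 0.137 ] [0.53   0.2468 0.137 ]
lid [ 0.5081 -0.1381  0.035 ] [ 0.5148 -0.1354  0.035 ]
```

The two views agree within 5 mm, giving the mouth at about (0.528, 0.246) and the lid at about (0.511, -0.137). I'll shut the fingers, rise, and swing across high.

Request:
jog_arm([
  [0, 0, 0.7, 0, 0, 0],
  [0, 0, 1.6, 0, 0, 0],
  [0, 0, 2.5, 0, 0, 0],
  [0, 0, 3.4, 0, 0, 0],
  [0.4, 0.7, 3.8, 0, 0, 0.7],
  [0.9, 1.5, 3.8, 0, 0, 1.4],
  [1.4, 2.3, 3.8, 0, 0, 2.1],
  [1.9, 3.1, 3.8, 0, 0, 2.8],
  [2.3, 3.9, 3.8, 0, 0, 3.5],
  [2.7, 4.7, 3.8, 0, 0, 4.2],
  [3.1, 5.5, 3.8, 0, 0, 4.9],
  [3.6, 6.2, 3.8, 0, 0, 5.6],
], jaw=1)

```text
clock: 1.1
tcp_pos: [0.3803, -0.2739, 0.3834]
orientation: [-0.0, 0.874, 0.485, -0.0]
wrist_force: [1.4, -0.4, -0.2]
finger_gap: 0.0001
grip_force: 0.0
```

Request:
jog_arm([
  [0.5, 0.8, 0, 0, 0, 0.7],
  [1.0, 1.6, 0, 0, 0, 1.4],
  [1.5, 2.4, 0, 0, 0, 2.1],
  [1.9, 3.3, 0, 0, 0, 2.8],
  [2.3, 4.2, 0, 0, 0, 3.5],
  [2.7, 5.1, 0, 0, 0, 4.2],
  [3.0, 6.0, 0, 0, 0, 4.9],
  [3.3, 6.9, 0, 0, 0, 5.6],
  [3.5, 7.8, 0, 0, 0, 6.3],
  [3.6, 8.7, 0, 0, 0, 7.0],
  [3.7, 9.6, 0, 0, 0, 7.7],
  [3.7, 10.5, 0, 0, 0, 8.4],
])

```text
clock: 2.1
tcp_pos: [0.5287, 0.1457, 0.3825]
orientation: [-0.0, 0.584, 0.812, -0.0]
wrist_force: [0.1, 0.2, 0.1]
finger_gap: -0.0001
grip_force: 0.0
```

Request:
jog_arm([
  [0, 0.8, 0, 0, 0, 0],
  [0, 1.6, 0, 0, 0, 0],
  [0, 2.2, 0, 0, 0, 0],
  [0, 2.5, 0, 0, 0, 0],
  [0, 2.5, -0.8, 0, 0, 0],
  [0, 2.5, -1.6, 0, 0, 0],
  [0, 2.5, -2.3, 0, 0, 0],
  [0, 2.5, -2.8, 0, 0, 0],
  [0, 2.5, -3.0, 0, 0, 0],
  [0, 2.5, -3.0, 0, 0, 0],
])

```text
clock: 2.93
tcp_pos: [0.5272, 0.2429, 0.261]
orientation: [-0.001, 0.586, 0.81, -0.002]
wrist_force: [0.7, -0.6, -0.3]
finger_gap: -0.0001
grip_force: 0.0
```

```bash
python3 - <<'E'
from h import *
w=snap('wrist','w1'); s=env.get_state(); print(s['tcp_pos'],s['joint_pos'].round(2),s['clock'])
p=s['tcp_pos']; print('tcp',proj(w,p),'mouth est',proj(w,[.528,.246,.137]), 'scale px/10mm',proj(w,[.538,.246,.137]),proj(w,[.528,.256,.137]))
E
```

```text
[0.52813781 0.2432233  0.26293772] [ 0.29  0.32  0.13  1.39 -0.    1.55] 2.9833
tcp [289.55487519 276.82328136] mouth est [289.56962399 199.94721141] scale px/10mm [300.95987384 203.5817497 ] [293.41392868 188.81048438]
```

View pics/w1.png

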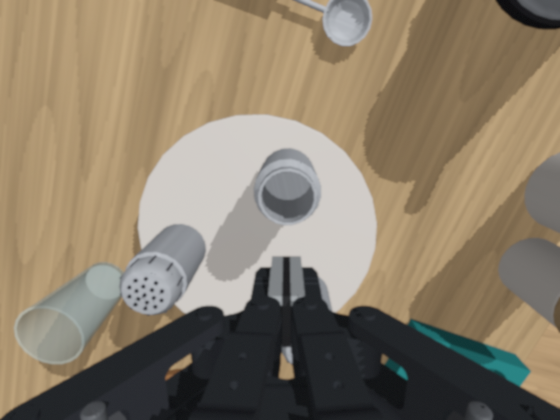

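The wrist view shows the open mouth's rim at about (289,192), spanning x 257–321 and reaching down to y 223. I'll cast that, along with a close crop.

```bash
python3 - <<'E'
from h import *
w=load('w1')
for v in (191,193,195): print(cast(w,(289,v),.137).round(4))
im=cv2.resize(w['pixels'][140:240,240:340,::-1],(600,600),interpolation=cv2.INTER_CUBIC)
for k in range(0,100,10): cv2.putText(im,str(140+k),(0,k*6),0,.4,(0,0,255)); cv2.line(im,(0,k*6),(20,k*6),(0,0,255))
for c,(dx,dy) in (((0,255,0),(0,0)),):
    for p in ([.526,.2505],):
        q=np.array([proj(w,[p[0]+.0245*np.cos(a),p[1]+.0245*np.sin(a),.137]) for a in np.linspace(0,6.28,40)])
        cv2.polylines(im,[((q-[240,140]+.5)*6).astype(int)],True,c,1)
cv2.imwrite('pics/w1c.png',im)
E
```

```text
[0.5251 0.2531 0.137 ]
[0.5257 0.2515 0.137 ]
[0.5262 0.2499 0.137 ]
```

View pics/w1c.png

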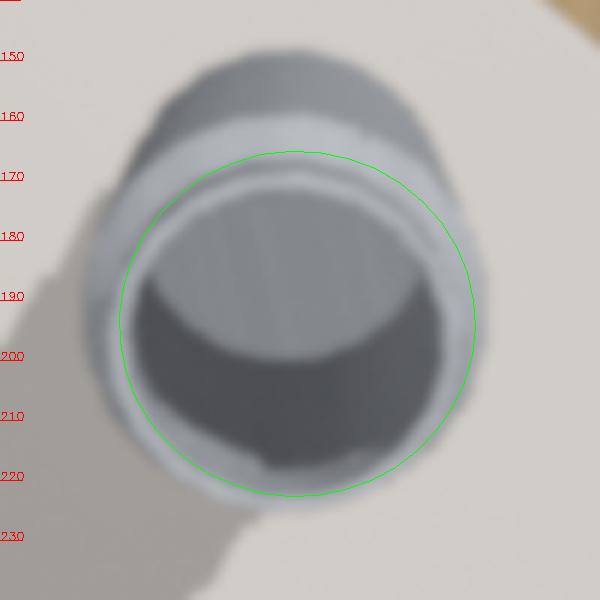

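The rim centre from the wrist is about (0.525, 0.251). Averaged over the three views it is (0.5265, 0.2475), so I'll go down to z ≈ 0.162 and hold.

Request:
jog_arm([
  [0, 0.1, -0.5, 0, 0, 0],
  [0, 0.1, -1.0, 0, 0, 0],
  [0, 0.1, -1.5, 0, 0, 0],
  [0, 0.1, -2.0, 0, 0, 0],
  [0, 0.1, -2.3, 0, 0, 0],
  [0, 0.1, -2.5, 0, 0, 0],
  [0, 0.1, -2.5, 0, 0, 0],
  [0, 0.1, -2.5, 0, 0, 0],
  [0, 0.1, -2.5, 0, 0, 0],
])

```text
clock: 3.73
tcp_pos: [0.5296, 0.2481, 0.1651]
orientation: [0.001, 0.586, 0.81, 0.001]
wrist_force: [-1.0, 0.4, 0.0]
finger_gap: -0.0006
grip_force: 0.0
```

```bash
python3 - <<'E'
from h import *
s=env.get_state(); print(s['tcp_pos'],s['clock'])
t=snap('top','t2'); c=snap('scene','s2')
for n,k in (('top',t),('scene',c)): print(n,proj(k,s['tcp_pos']),proj(k,[.5265,.2475,.137]))
def crop(c,u,v,w=40): return cv2.resize(c['pixels'][v-w:v+w,u-w:u+w,::-1],(400,400),interpolation=cv2.INTER_CUBIC)
cv2.imwrite('pics/c2.png',np.hstack([crop(t,181,208),crop(c,423,197)]))
E
```

```text
[0.52959439 0.24806679 0.16508329] 3.7333
top [177.05515085 204.77689905] [180.03714993 207.70883618]
scene [427.59143395 186.48572571] [423.80616248 195.70283096]
```

View pics/c2.png

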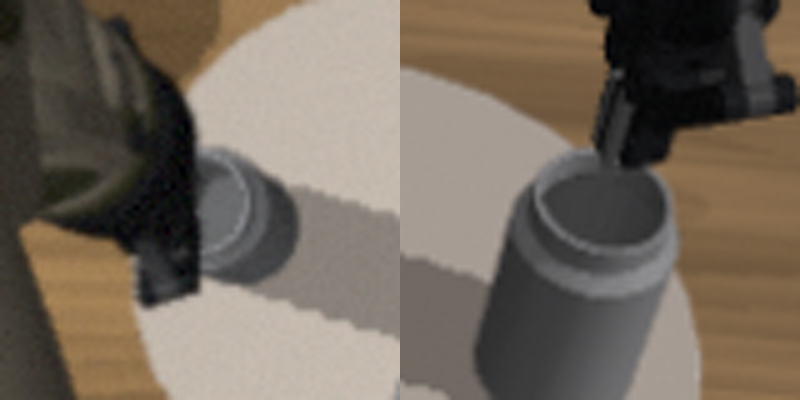

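The scene crop shows the tip at about (427,189), just above the mouth and touching nothing. I'll trim about 2 mm and hold still.

Request:
jog_arm([
  [-0.05, 0, -0.08, 0, 0, 0],
  [-0.05, 0, -0.08, 0, 0, 0],
  [-0.05, 0, -0.08, 0, 0, 0],
  [-0.05, 0, -0.08, 0, 0, 0],
  [-0.05, 0, -0.08, 0, 0, 0],
  [-0.05, 0, -0.08, 0, 0, 0],
  [-0.05, 0, -0.08, 0, 0, 0],
  [-0.05, 0, -0.08, 0, 0, 0],
  [-0.05, 0, -0.08, 0, 0, 0],
  [-0.05, 0, -0.08, 0, 0, 0],
  [-0.05, 0, -0.08, 0, 0, 0],
  [-0.05, 0, -0.08, 0, 0, 0],
])

```text
clock: 4.83
tcp_pos: [0.5265, 0.2478, 0.1601]
orientation: [0.0, 0.586, 0.81, 0.0]
wrist_force: [-0.7, -0.8, -0.5]
finger_gap: 0.0001
grip_force: 0.0
```

Request:
jog_arm([
  [0, 0, 0, 0, 0, 0],
  [0, 0, 0, 0, 0, 0],
  [0, 0, 0, 0, 0, 0],
  [0, 0, 0, 0, 0, 0],
  [0, 0, 0, 0, 0, 0],
  [0, 0, 0, 0, 0, 0],
  [0, 0, 0, 0, 0, 0],
  [0, 0, 0, 0, 0, 0],
  [0, 0, 0, 0, 0, 0],
  [0, 0, 0, 0, 0, 0],
  [0, 0, 0, 0, 0, 0],
  [0, 0, 0, 0, 0, 0],
])

```text
clock: 5.83
tcp_pos: [0.5265, 0.2478, 0.1601]
orientation: [0.0, 0.586, 0.81, 0.0]
wrist_force: [0.1, 0.1, -0.3]
finger_gap: 0.0001
grip_force: 0.0
```

Request:
jog_arm([
  [0, 0, 0, 0, 0, 0],
  [0, 0, 0, 0, 0, 0],
  [0, 0, 0, 0, 0, 0],
  [0, 0, 0, 0, 0, 0],
  [0, 0, 0, 0, 0, 0],
  [0, 0, 0, 0, 0, 0],
  [0, 0, 0, 0, 0, 0],
  [0, 0, 0, 0, 0, 0],
  [0, 0, 0, 0, 0, 0],
  [0, 0, 0, 0, 0, 0],
  [0, 0, 0, 0, 0, 0],
  [0, 0, 0, 0, 0, 0],
])

```text
clock: 6.83
tcp_pos: [0.5265, 0.2478, 0.1601]
orientation: [0.0, 0.586, 0.81, 0.0]
wrist_force: [0.4, 0.5, -0.2]
finger_gap: -0.0
grip_force: 0.0
```

Request:
jog_arm([
  [0, 0, 0.6, 0, 0, 0],
  [0, 0, 1.5, 0, 0, 0],
  [0, 0, 2.4, 0, 0, 0],
  [0, 0, 3.3, 0, 0, 0],
  [0, 0, 4.2, 0, 0, 0],
  [0, 0, 5.0, 0, 0, 0],
  [0, -0.5, 5.5, 0, 0, 0],
  [0, -1.3, 5.5, 0, 0, 0],
  [0, -2.2, 5.5, 0, 0, 0],
  [0, -3.1, 5.5, 0, 0, 0],
  [0, -4.0, 5.5, 0, 0, 0],
  [0, -4.9, 5.5, 0, 0, 0],
])

```text
clock: 7.83
tcp_pos: [0.5262, 0.0504, 0.3803]
orientation: [0.0, 0.586, 0.811, 0.0]
wrist_force: [1.1, 0.6, -0.4]
finger_gap: 0.0
grip_force: 0.0
```

Request:
jog_arm([
  [-0.1, -0.9, 0, 0, 0, 0],
  [-0.2, -1.8, 0, 0, 0, 0],
  [-0.3, -2.7, 0, 0, 0, 0],
  [-0.4, -3.6, 0, 0, 0, 0],
  [-0.4, -4.3, 0, 0, 0, 0],
  [-0.4, -4.7, -0.4, 0, 0, 0],
  [-0.4, -4.7, -1.2, 0, 0, 0],
  [-0.4, -4.7, -2.1, 0, 0, 0],
  [-0.4, -4.7, -3.0, 0, 0, 0],
  [-0.4, -4.7, -3.9, 0, 0, 0],
  [-0.4, -4.7, -4.3, 0, 0, 0],
  [-0.4, -4.7, -4.5, 0, 0, 0],
])

```text
clock: 8.83
tcp_pos: [0.5084, -0.1354, 0.1968]
orientation: [-0.003, 0.586, 0.81, -0.001]
wrist_force: [-1.4, 0.0, -0.1]
finger_gap: 0.0001
grip_force: 0.0
```

```bash
python3 - <<'E'
from h import *
w=snap('wrist','w3'); s=env.get_state(); print(s['tcp_pos'],s['joint_pos'].round(2),s['clock'])
q=proj(w,[.511,-.137,.035]);print(q)
u,v=q.round().astype(int); im=cv2.resize(w['pixels'][v-50:v+50,u-50:u+50,::-1],(600,600),interpolation=cv2.INTER_CUBIC)
cv2.drawMarker(im,(303,303),(0,0,255),0,30,1); cv2.imwrite('pics/w3c.png',im)
E
```

```text
[ 0.50879448 -0.13548874  0.19702178] [-0.41  0.24 -0.14  1.2   0.    0.84] 8.8833
[289.45278445 194.97199034]
```

View pics/w3c.png

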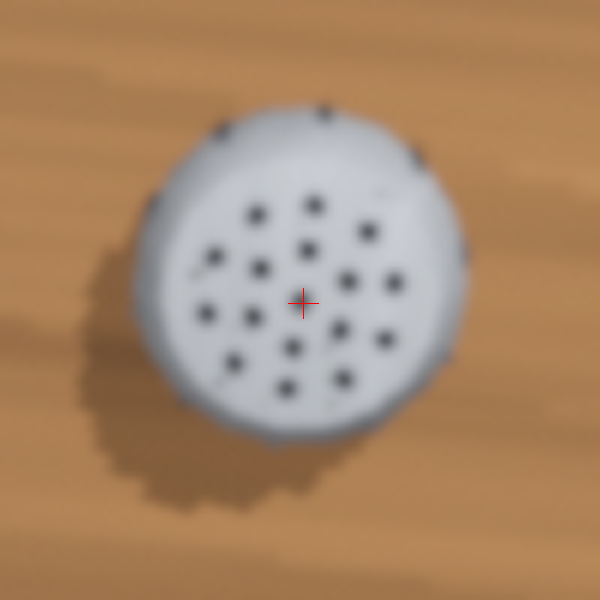

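The wrist crop shows the lid's central hole exactly on the estimate (0.511, -0.137). I'll go down to about 25 mm above it.

Request:
jog_arm([
  [0, 0, -0.5, 0, 0, 0],
  [0, 0, -1.2, 0, 0, 0],
  [0, 0, -1.9, 0, 0, 0],
  [0, 0, -2.5, 0, 0, 0],
  [0, 0, -3.0, 0, 0, 0],
  [0, 0, -3.3, 0, 0, 0],
  [0, 0, -3.4, 0, 0, 0],
  [0, 0, -3.4, 0, 0, 0],
  [0, 0, -3.4, 0, 0, 0],
  [0, 0, -3.4, 0, 0, 0],
  [0, 0, -3.4, 0, 0, 0],
  [0, 0, -3.4, 0, 0, 0],
])

```text
clock: 9.88
tcp_pos: [0.5112, -0.1365, 0.0652]
orientation: [0.001, 0.586, 0.81, 0.0]
wrist_force: [-0.7, 0.2, -0.8]
finger_gap: -0.0001
grip_force: 0.0
```

Request:
jog_arm([
  [0, 0, -0.12, 0, 0, 0],
  [0, 0, -0.12, 0, 0, 0],
  [0, 0, -0.12, 0, 0, 0],
  [0, 0, -0.12, 0, 0, 0],
  [0, 0, -0.12, 0, 0, 0],
  [0, 0, -0.12, 0, 0, 0],
  [0, 0, -0.12, 0, 0, 0],
  [0, 0, -0.12, 0, 0, 0],
  [0, 0, -0.12, 0, 0, 0],
  [0, 0, -0.12, 0, 0, 0],
  [0, 0, -0.12, 0, 0, 0],
  [0, 0, -0.12, 0, 0, 0],
])

```text
clock: 10.88
tcp_pos: [0.5105, -0.1362, 0.0593]
orientation: [0.0, 0.586, 0.81, 0.0]
wrist_force: [0.5, 0.1, 0.3]
finger_gap: 0.0001
grip_force: 0.0
```

Request:
jog_arm([
  [0, 0, 0, 0, 0, 0],
  [0, 0, 0, 0, 0, 0],
  [0, 0, 0, 0, 0, 0],
  [0, 0, 0, 0, 0, 0],
  [0, 0, 0, 0, 0, 0],
  [0, 0, 0, 0, 0, 0],
  [0, 0, 0, 0, 0, 0],
  [0, 0, 0, 0, 0, 0],
  [0, 0, 0, 0, 0, 0],
  [0, 0, 0, 0, 0, 0],
  [0, 0, 0, 0, 0, 0],
  [0, 0, 0, 0, 0, 0],
])

```text
clock: 11.88
tcp_pos: [0.5105, -0.1362, 0.0593]
orientation: [0.0, 0.586, 0.81, 0.0]
wrist_force: [0.2, -0.3, -0.1]
finger_gap: -0.0003
grip_force: 0.0
```

Request:
jog_arm([
  [0, 0, 0, 0, 0, 0],
  [0, 0, 0, 0, 0, 0],
  [0, 0, 0, 0, 0, 0],
  [0, 0, 0, 0, 0, 0],
  [0, 0, 0, 0, 0, 0],
  [0, 0, 0, 0, 0, 0],
  [0, 0, 0, 0, 0, 0],
  [0, 0, 0, 0, 0, 0],
  [0, 0, 0, 0, 0, 0],
  [0, 0, 0, 0, 0, 0],
  [0, 0, 0, 0, 0, 0],
  [0, 0, 0, 0, 0, 0],
])

```text
clock: 12.88
tcp_pos: [0.5104, -0.1361, 0.0593]
orientation: [0.0, 0.586, 0.81, 0.0]
wrist_force: [0.5, -0.4, 0.2]
finger_gap: 0.0001
grip_force: 0.0
```

```bash
python3 - <<'E'
from h import *
c=snap('scene','s4'); s=env.get_state(); print(s['tcp_pos'],s['clock'])
E
```

```text
[ 0.51046943 -0.13619113  0.05932113] 12.9333
```

View pics/s4.png

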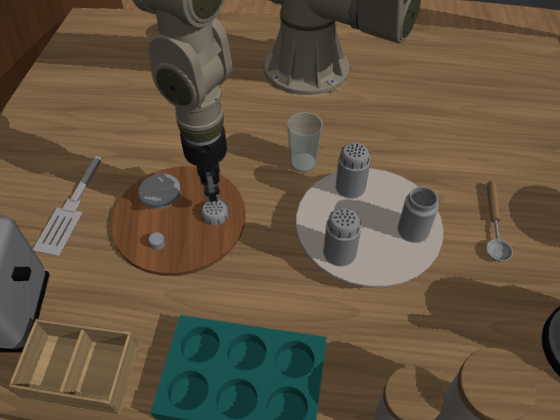

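The scene view shows the fingertips just above the holed lid at (214,205). Everything else is where it started.

```bash
python3 -c "
from workcell import env
print(env.hand_in())"
```

```text
the job is handed in; nothing more can be done
None
```

The arm pointed at the open shaker from about 23 mm above its mouth for over 2 s, lifted clear, and finished pointing from about 24 mm above the matching lid; I saw no contact or movement, and the job is handed in at about 13 s (no verdict was returned).

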